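Put four mixed-up containers back in their own places

TASK

The four containers beside the spectrophotometer are standing in each other's places. Put each one in the middle of its own: the vial on the balance pan, the large reagent bottle on the stirrer plate, the dropper bottle on the round cork mat and the buffer bottle in the steel tray. The wooden board is free for parking; tip none over, and leave all four standing upright.

Things in the scene. Friction and masses are not known exactly. Their poses are not given: they have to be found in the camera images.
- vial_center (a point): small clear vial with a white screw cap, 27 mm in diameter, 52 mm tall. Site at its centre, half-way up; z is up along its axis. Round, so any grasp direction will do. It is loose. Starts on the cork mat or in the steel tray.
- bottle_center (a point): the large reagent bottle: clear, round body 57 mm in diameter up to about 75 mm above its foot, then a shoulder and a screw cap 36 mm wide; 104 mm tall. Site at its centre, half-way up; z is up along its axis. Round, so any grasp direction will do. It is loose. Grasp the upper part of the body (55 to 65 mm above the foot), so that the gripper clears the cap. Starts on the cork mat or in the steel tray.
- dropper_center (a point): brown glass dropper bottle with a black rubber bulb on top: body 33 mm in diameter up to about 68 mm above its foot, then narrower (24 mm collar, 13 mm bulb); 102 mm tall. Site at its centre, half-way up; z is up along its axis. Round, so any grasp direction will do. It is loose. Grasp the upper part of the body (50 to 60 mm above the foot), so that the gripper clears the tall bulb. Starts on the balance or the stirrer.
- buffer_center (a point): small white buffer bottle with a broad screw cap: body 38 mm in diameter up to about 50 mm above its foot, then a shoulder and a cap 26 mm wide; 75 mm tall. Site at its centre, half-way up; z is up along its axis. Round, so any grasp direction will do. It is loose. Grasp the body. Starts on the balance or the stirrer.
- balance_top (a point): compact balance: grey case 74 mm wide and 95 mm long with a small black display at the front and a round steel pan 70 mm in diameter; the pan's top is 28 mm above the worktop and does not give. It is fixed to the worktop. Site at the middle of the standing surface, z up, x from its front to its back (turned up to 0.2 rad from the world axes).
- stirrer_top (a point): magnetic stirrer: blue case 74 x 74 mm with a black knob on its front and a flat square white plate 70 x 70 mm; the plate's top is 28 mm above the worktop. It is fixed to the worktop. Site at the middle of the standing surface, z up, x from its front to its back (turned up to 0.2 rad from the world axes).
- cork_mat_top (a point): round cork mat, 76 mm in diameter, 6 mm thick. It is fixed to the worktop. Site at the middle of the standing surface, z up, x from its front to its back (turned up to 0.2 rad from the world axes).
- tray_top (a point): square steel tray, 78 x 78 mm outside, 74 x 74 mm inside, flat floor 6 mm above the worktop, rim 12 mm above the worktop. It is fixed to the worktop. Site at the middle of the standing surface, z up, x from its front to its back (turned up to 0.2 rad from the world axes). (The point is on the floor of the tray.)
- board_top (a point): square light wooden board, 76 x 76 mm, 6 mm thick; empty at the start. It is fixed to the worktop. Site at the middle of the standing surface, z up, x from its front to its back (turned up to 0.2 rad from the world axes).
Not all that is in view belongs to the job. Leave any green or purple look-alike of the part that bears dropper_center alone.

How it is judged:
At the end, for the whole second after the job is handed in: The vial stands on the balance pan, the large bottle on the stirrer plate, the dropper bottle on the cork mat and the buffer bottle on the floor of the steel tray; each within 15 mm of the middle, upright (within 0.1 rad), resting on the surface (height within 5 mm), released and at rest (horizontal distance between vial_center and balance_top below 0.015 m and z of vial_center in the frame of balance_top between 0.021 and 0.031 m and angle between each of vial_center, bottle_center, dropper_center, buffer_center's own z axis and vertical below 0.1 rad and linear speed of each of vial, bottle, dropper, buffer below 0.02 m/s and horizontal distance between bottle_center and stirrer_top below 0.015 m and z of bottle_center in the frame of stirrer_top between 0.047 and 0.057 m and horizontal distance between dropper_center and cork_mat_top below 0.015 m and z of dropper_center in the frame of cork_mat_top between 0.046 and 0.056 m and horizontal distance between buffer_center and tray_top below 0.015 m and z of buffer_center in the frame of tray_top between 0.0325 and 0.0425 m); the robot touches nothing.
It fails at once if the vial is tipped over (angle between vial_center's own z axis and vertical above 0.7 rad).
It fails at once if the large reagent bottle is tipped over (angle between bottle_center's own z axis and vertical above 0.7 rad).
It fails at once if the dropper bottle is tipped over (angle between dropper_center's own z axis and vertical above 0.7 rad).
It fails at once if the buffer bottle is tipped over (angle between buffer_center's own z axis and vertical above 0.7 rad).
It also fails if it takes over 150 s, if anything falls off the work surface, if the arm or the gripper's body presses on something with over 40 N, if the wrist force passes 120 N, or if a joint passes its speed limit or range.

ROBOT

A 6-joint arm with a two-finger parallel gripper is mounted at the origin on a cart in front of the work surface, level with it; the furniture and walls round the work are solid. World frame = base frame: x ahead of the robot, y to its left, z up, the work surface at z = 0. Lengths are in m, angles in rad, forces in N, time in s.
With the tool pointing down it reaches from about 0.25 to 0.725 m from the base axis. Payload 4 kg.
Tool frame: the origin (TCP) lies at the very end of the fingers, on their centre line; the grasp point (between the pads) lies 19 mm behind it (hold_point_z is the distance from the TCP to the grasp point, in m); z points along the fingers, y is the line along which they close (so a half turn about z gives the same grasp; the last joint's range is limited). The gripper opens to 85 mm and grips with 20 to 120 N. Pads are 22 mm wide; open, the fingers measure 114 mm over their backs; the gripper's body (76 mm by 85 mm) begins 54 mm behind the grasp point. The pads swing forward as they close: fully open they stand 13 mm farther back than shut.
Start: joints at [-1.287, 0.241, 0.005, 1.335, 0, 1.571], TCP at [0.14, -0.48, 0.204] pointing down, gripper open.
Joint ranges: [-2.72, 2.72], [-1.05, 1.87], [-1.09, 1.28], [-1.99, 2.15], [-1.42, 1.44], [-3.14, 3.14]. Speed limits (rad/s): [2.79, 2.79, 3.14, 3.14, 3.14, 3.14].

INTERFACE

Orientations are given as [roll, pitch, yaw] about the fixed x, y, z axes, in that order (R = Rz(yaw) Ry(pitch) Rx(roll)).
In Python, from cell import read_state, grab_frame, job_done, hold_point_z gives the robot as it stands.
- The arm moves only by the shell command python3 -m creep 'ROWS'. ROWS is JSON, a list of rows, each a list of 3 entries, a list of its own where there are three numbers: the shift along the tool's x, y, z in mm, then the turn about the tool's z in degrees, then the gripper's target within -1 to 1 (shut at 1, half-way at 0, fully open at -1). A call has 1 to 20 rows; each row shifts and turns the commanded pose from where the row before left it, along the tool's axes as they then stand; what a row does not reach is not made up. A row lasts 1/10 s, in which the tool goes at most 50 mm and 8.59 degrees, less where a joint would pass 70% of its speed; a pose out of reach is approached as far as the arm can. A call with a gripper value outside its range is refused whole. The fingers move at their own pace and stop on an object; the grip force is fixed at half the most. Time passes only in rows, so rows that do not move let the fingers close. It gives the time, the measured TCP pose, the force, the opening and the grip force at its end, in the units of the state.
- read_state(): the state, without advancing time (a new reading comes with each control period).
- grab_frame(name): name is "scene" or "top" or "wrist"; returns a dict with "img" (400x640x3 uint8, red, green, blue), "vertical_fov" (degrees; the focal length in pixels is half the picture's height over the tangent of half this angle, whatever the lens; pixels are square), "cx", "cy" (the principal point, pixels), "T" (4x4, takes a point from camera to world coordinates). Camera axes: x right, y up, looking along -z (the intrinsics and any distortion apply to the point x, -y, -z); pixel columns grow to the right and rows downward; lengths in m; the calibration is good to about 2 mm. The wrist camera is an equidistant fisheye: a pixel r from the principal point sees the ray r / f radians off the axis. A picture is of the moment at which its call begins. There is no depth.
- job_done(): hands the job in; it is judged then, once.
The state is a dict: "t": time; "joints": joint angles; "qd": joint speeds; "tau": joint torques, N m; "position": TCP position; "ee_rot": TCP orientation; "force": force on the tool from outside, world axes, zero at the start; "wrist_torque": the same for the moment, N m; "finger_gap": opening from 0.0 (shut) to 1.0 (fully open); "finger_force": force on a finger pad.
Only numpy, scipy, OpenCV 4.12 (cv2) and the standard library are available. Lean on these libraries where they do the work, as an engineer would, in place of code of your own. Each camera call takes 0.05 s, during which the arm holds its last target. There are 200 camera calls.

## Working session

There is one attempt and no reset: what is moved stays moved. The work goes in short steps, Python scripts to look and compute and a shell command to move; the robot and the scene stay as the last step left them, time stands still between calls to the robot, and variables do not carry over. Pictures are saved under pics/ and viewed, at most 14 in all, crops included, and the job is handed in when it is done.

```bash
mkdir -p pics; cat > h.py <<'E'
import numpy as np, cv2
from cell import read_state, grab_frame, job_done, hold_point_z
def snap(name,fn=None):
    f=grab_frame(name)
    if fn: cv2.imwrite('pics/'+fn, f['img'][:,:,::-1])
    return f
def ray(f,u,v,fish=False):
    h=f['img'].shape[0]; F=h/2/np.tan(np.radians(f['vertical_fov'])/2)
    a=np.array([u-f['cx'],v-f['cy']])/F
    if fish:
        r=np.hypot(*a)+1e-12; d=np.array([a[0]/r*np.sin(r),-a[1]/r*np.sin(r),-np.cos(r)])
    else: d=np.array([a[0],-a[1],-1.])
    T=np.array(f['T']); return T[:3,3],T[:3,:3]@d
def onz(f,u,v,z,fish=False):
    o,d=ray(f,u,v,fish); return o+d*(z-o[2])/d[2]
E
python3 - <<'E'
from h import *
for n in('top','scene','wrist'):
    f=snap(n,n+'0.png'); print(n,f['vertical_fov'],f['cx'],f['cy'],np.round(f['T'],3).tolist())
print(read_state(),hold_point_z)
E
```

```text
top 54.31214380054681 322.6211180217526 195.44274346481745 [[0.01, 0.977, -0.213, 0.34], [-1.0, 0.009, -0.006, -0.484], [-0.004, 0.213, 0.977, 1.106], [0.0, 0.0, 0.0, 1.0]]
scene 46.394391943500075 325.3068241859427 197.41232291657968 [[0.698, 0.534, -0.478, 0.065], [-0.716, 0.509, -0.477, -0.925], [-0.011, 0.675, 0.738, 0.822], [0.0, 0.0, 0.0, 1.0]]
wrist 65.70646984690485 314.2826136503126 196.799173718062 [[0.28, 0.92, 0.275, 0.21], [-0.96, 0.268, 0.079, -0.459], [-0.001, -0.287, 0.958, 0.374], [0.0, 0.0, 0.0, 1.0]]
{'t': 0.15, 'joints': array([-1.28700199e+00,  2.41259357e-01,  4.01197387e-03,  1.33515358e+00,
       -3.06710330e-06,  1.57082650e+00]), 'qd': array([ 9.29567349e-05, -5.61502694e-04,  4.50572301e-03, -1.41572259e-04,
        1.70174473e-03,  1.81318119e-03]), 'tau': array([ 4.85237379e-04, -3.72633862e+01,  2.52638894e+01,  1.23381370e-02,
        3.99674320e-06, -1.72964523e-06]), 'position': array([ 0.13985473, -0.47950516,  0.20289948]), 'ee_rot': array([-3.13998801e+00,  3.11551983e-06,  2.83764164e-01]), 'force': array([0.13423866, 0.20746779, 0.57464304]), 'wrist_torque': array([ 0.00807569, -0.03557338,  0.02895436]), 'finger_force': 0.0, 'finger_gap': 1.001277356456265} 0.0187
```

View pics/top0.png

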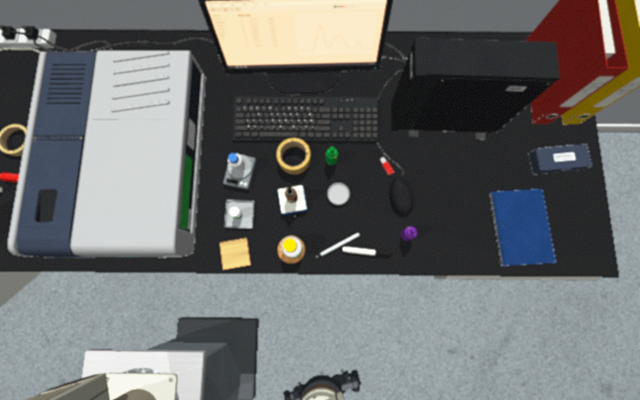

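View pics/scene0.png

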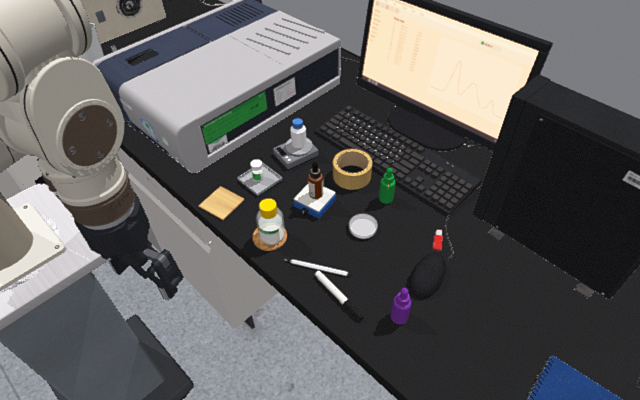

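Top view: buffer (blue cap) on the balance ~(236,163). Vial in the tray ~(235,212). Brown dropper on the stirrer ~(291,197). Large bottle (yellow cap) on the cork ~(291,248). Board ~(235,253) is empty. Candidates for the dropper: brown (291,195), green (331,155) and purple (409,233). The brown one is right. I'll check with a close crop.

```bash
python3 - <<'E'
from h import *
im=cv2.imread('pics/top0.png')[140:280,205:355]
cv2.imwrite('pics/c1.png',cv2.resize(im,None,fx=4,fy=4,interpolation=cv2.INTER_CUBIC))
f=snap('top')
for n,u,v,z in [('bal',239,172,.028),('stir',292,200,.028),('tray',239,214,.006),('board',235,253,.006),('cork',291,250,.006),('tape',293,156,.03),('green',331,150,.1),('dish',339,194,.01)]:
    print(n,onz(f,u,v,z).round(3))
E
```

```text
bal [ 0.642 -0.237  0.028]
stir [ 0.561 -0.391  0.028]
tray [ 0.523 -0.239  0.006]
board [ 0.413 -0.234  0.006]
cork [ 0.423 -0.39   0.006]
tape [ 0.691 -0.391  0.03 ]
green [ 0.686 -0.499  0.1  ]
dish [ 0.584 -0.524  0.01 ]
```

View pics/c1.png

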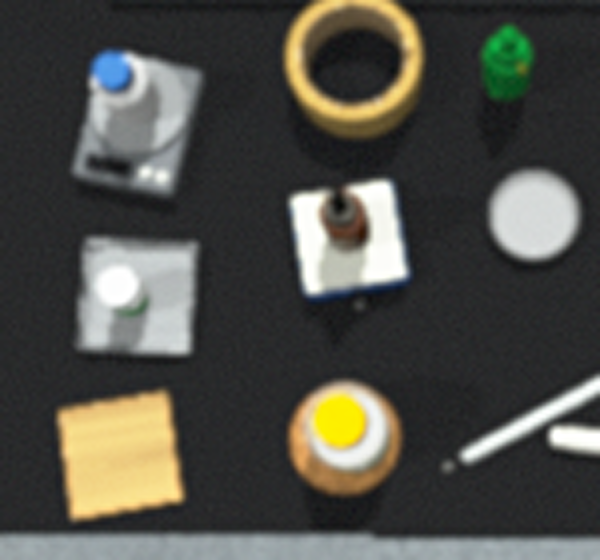

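The crop confirms brown dropper at crop (343,200). Now positions.

```bash
python3 - <<'E'
from h import *
f=snap('top')
def c(p,z): return onz(f,205+(p[0]+.5)/4-.5,140+(p[1]+.5)/4-.5,z)
for n,ps,z in [('stir',[(290,195),(393,181),(408,276),(305,296)],.028),('tray',[(85,237),(198,243),(191,354),(78,347)],.012),('board',[(57,409),(167,391),(184,500),(70,520)],.006),
 ('cork',[(289,438),(402,438),(346,494),(346,381)],.006),('panx',[(88,120),(192,125)],.028),('panbot',[(140,157)],.028)]:
    P=np.array([c(p,z) for p in ps]); print(n,P.mean(0).round(4),[round(np.linalg.norm(P[i]-P[i-1]),3) for i in range(len(P))])
for n,p,z in [('buffer',(111,70),.103),('vial',(119,288),.058),('dropper',(343,200),.130),('bottle',(340,419),.11)]:
    print(n,c(p,z).round(4))
# scene-camera cross-check by triangulating caps
s=snap('scene')
for n,p,q in [('buffer',(111,70),(297,122)),('vial',(119,288),(256.5,164)),('dropper',(343,200),(315,168)),('bottle',(340,419),(267.5,205))]:
    o1,d1=ray(f,205+p[0]/4,140+p[1]/4); o2,d2=ray(s,*q)
    t=np.linalg.lstsq(np.c_[d1,-d2],o2-o1,rcond=None)[0]; print(n,((o1+d1*t[0]+o2+d2*t[1])/2).round(3),np.linalg.norm(o1+d1*t[0]-o2-d2*t[1]).round(4))
# spectrophotometer right edge
for z in (0,.1,.2): print(z,onz(f,203,100,z).round(3),onz(f,192,250,z).round(3))
E
```

```text
stir [ 0.5647 -0.3906  0.028 ] [np.float64(0.074), np.float64(0.074), np.float64(0.07), np.float64(0.073)]
tray [ 0.5244 -0.2402  0.012 ] [np.float64(0.079), np.float64(0.081), np.float64(0.08), np.float64(0.08)]
board [ 0.412  -0.2322  0.006 ] [np.float64(0.078), np.float64(0.078), np.float64(0.077), np.float64(0.08)]
cork [ 0.4253 -0.3903  0.006 ] [np.float64(0.056), np.float64(0.079), np.float64(0.055), np.float64(0.079)]
panx [ 0.6471 -0.2382  0.028 ] [np.float64(0.075), np.float64(0.075)]
panbot [ 0.6215 -0.2396  0.028 ] [np.float64(0.0)]
buffer [ 0.6622 -0.2337  0.103 ]
vial [ 0.5212 -0.2372  0.058 ]
dropper [ 0.5675 -0.395   0.13  ]
bottle [ 0.429  -0.3952  0.11  ]
buffer [ 0.661 -0.235  0.104] 0.0002
vial [ 0.52  -0.24   0.061] 0.0019
dropper [ 0.568 -0.394  0.118] 0.0031
bottle [ 0.427 -0.396  0.113] 0.0006
0 [ 0.878 -0.107  0.   ] [ 0.42 -0.11  0.  ]
0.1 [ 0.829 -0.141  0.1  ] [ 0.413 -0.144  0.1  ]
0.2 [ 0.781 -0.175  0.2  ] [ 0.406 -0.178  0.2  ]
```

```bash
python3 -m creep '[[[0,0,0],8.1,-1],[[0,0,0],8.1,-1],[[35,-16,0],0,-1],[[35,-16,0],0,-1],[[35,-16,0],0,-1],[[35,-16,0],0,-1],[[35,-16,0],0,-1],[[35,-16,0],0,-1],[[35,-16,0],0,-1],[[35,-17,0],0,-1],[[35,-17,0],0,-1],[[35,-17,0],0,-1],[[35,-17,0],0,-1],[[35,-17,0],0,-1],[[35,-17,0],0,-1],[[35,-17,0],0,-1],[[20,0,0],0,-1],[[0,0,0],0,-1],[[0,0,0],0,-1]]'
python3 - <<'E'
from h import *
snap('wrist','w1.png'); s=read_state(); print(s['position'],s['ee_rot'])
E
```

```text
t: 2.2
position: [0.6494, -0.2483, 0.2026]
ee_rot: [-3.141, 0.002, 0.001]
force: [-0.0, -0.3, 1.0]
finger_gap: 1.003
finger_force: 0.0
[ 0.64890165 -0.2487444   0.20319366] [-3.14138926e+00  1.32823339e-03  5.17058638e-04]
```

View pics/w1.png

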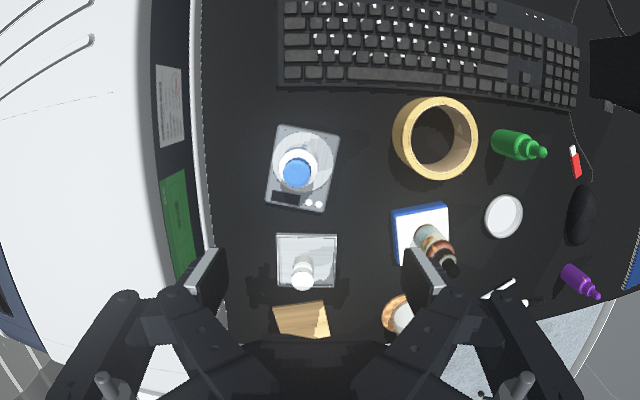

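The wrist view shows the buffer cap at (296,172) on the pan, the vial cap at (302,273) and the tray corners around (307,258). The grip region clears the spectrophotometer.

```bash
python3 - <<'E'
from h import *
f=snap('wrist')
im=f['img'][110:300,220:480]
cv2.imwrite('pics/c2.png',cv2.resize(im[:,:,::-1],None,fx=3,fy=3,interpolation=cv2.INTER_CUBIC))
for n,u,v,z in [('buf',296,172,.103),('vial',302.5,273,.058),('dropper bulb',448,263,.13)]: print(n,onz(f,u,v,z,True).round(4))
E
```

```text
buf [ 0.6644 -0.2321  0.103 ]
vial [ 0.5342 -0.2347  0.058 ]
dropper bulb [ 0.5831 -0.3767  0.13  ]
```

View pics/c2.png

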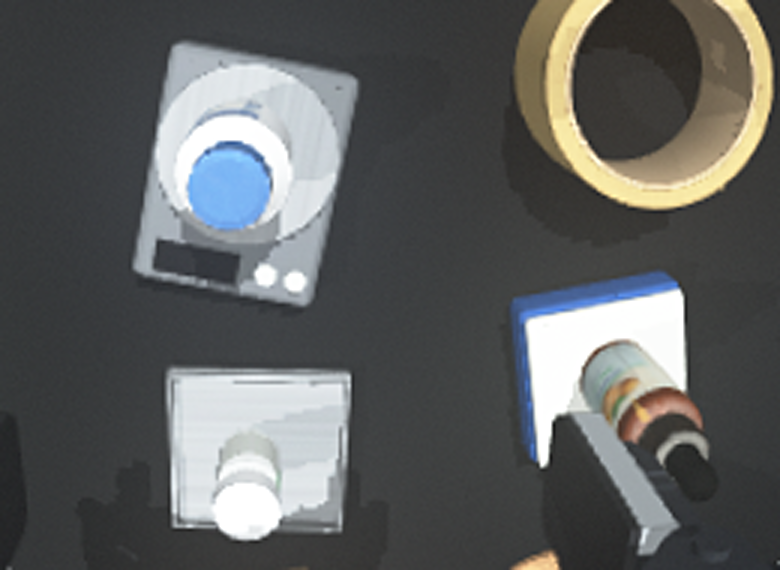

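```bash
python3 - <<'E'
from h import *
f=snap('wrist')
for n,u,v,z in [('pan',302.7,160.7,.028),('vial',302.3,279.5,.058)]: print(n,onz(f,u,v,z,True).round(4))
P=[onz(f,220+a/3,110+b/3,.012,True) for a,b in [(166,368),(352,371),(342,533),(172,528)]]; print('tray',np.mean(P,0))
E
python3 -m creep '[[[14,-16,0],0,-1],[[0,0,30],0,-1],[[0,0,30],0,-1],[[0,0,30],0,-1],[[0,0,30],0,-1],[[0,0,20],0,-1],[[0,0,20],0,-1],[[0,0,0],0,-1],[[0,0,0],0,1],[[0,0,0],0,1],[[0,0,0],0,1],[[0,0,0],0,1],[[0,0,0],0,1],[[0,0,0],0,1],[[0,0,0],0,1],[[0,0,0],0,1],[[0,0,0],0,1]]'
```

```text
pan [ 0.6612 -0.2357  0.028 ]
vial [ 0.5247 -0.2345  0.058 ]
tray [ 0.52432997 -0.23772989  0.012     ]
t: 4.05
position: [0.6651, -0.2329, 0.046]
ee_rot: [3.14, -0.004, 0.001]
force: [-1.3, 0.1, 6.7]
finger_gap: 0.398
finger_force: 59.1
```

```bash
python3 -m creep '[[[0,0,-30],0,1],[[0,0,-30],0,1],[[0,0,-30],0,1],[[-20,0,0],0,1],[[-35,0,0],0,1],[[-35,0,0],0,1],[[-40,0,0],0,1],[[-40,0,0],0,1],[[-40,0,0],0,1],[[-25,0,0],0,1],[[-18,0,0],0,1],[[0,0,0],0,1],[[0,0,30],0,1],[[0,0,30],0,1],[[0,0,25],0,1],[[0,0,15],0,1],[[0,0,0],0,1],[[0,0,0],0,1]]'
```

```text
t: 5.85
position: [0.4115, -0.2328, 0.0338]
ee_rot: [3.142, -0.0, 0.001]
force: [-0.1, -0.3, -0.9]
finger_gap: 0.398
finger_force: 60.0
```

```bash
python3 -m creep '[[[0,0,6],0,1],[[0,0,4],0,1],[[0,0,0],0,1],[[0,0,0],0,1],[[0,0,0],0,-1],[[0,0,0],0,-1],[[0,0,0],0,-1],[[0,0,0],0,-1],[[0,0,0],0,-1],[[0,0,-20],0,-1],[[0,0,-30],0,-1],[[0,0,-40],0,-1],[[0,0,-40],0,-1],[[0,0,-40],0,-1],[[30,0,0],0,-1],[[40,0,0],0,-1],[[30,0,0],0,-1],[[0,0,0],0,-1],[[0,0,0],0,-1]]'
python3 - <<'E'
from h import *
f=snap('wrist','w2.png');print(read_state()['position'])
f=snap('top','t2.png')
im=f['img'][140:280,205:355]; cv2.imwrite('pics/c3.png',cv2.resize(im[:,:,::-1],None,fx=4,fy=4,interpolation=cv2.INTER_CUBIC))
E
```

```text
t: 7.75
position: [0.5104, -0.2322, 0.1928]
ee_rot: [-3.141, 0.002, 0.002]
force: [-0.9, 0.6, -0.2]
finger_gap: 1.0
finger_force: 0.0
[ 0.50984346 -0.23236068  0.19303827]
```

View pics/w2.png

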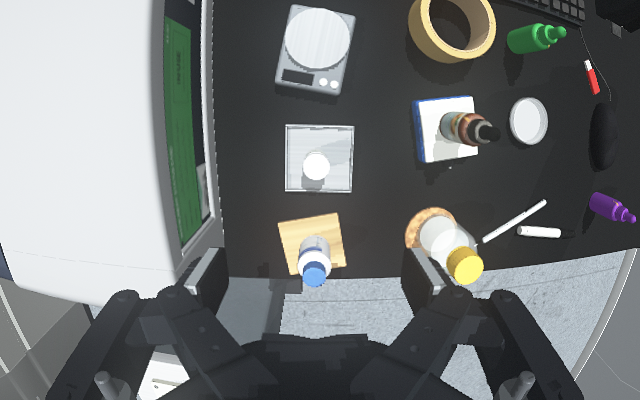

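The buffer stands upright on the board. The empty pan is at (318,38), the vial cap at (316,166) and the tray centre at (319,158).

```bash
python3 - <<'E'
from h import *
f=snap('wrist')
g=f['img'].astype(int)
# white cap
m=((g.min(2)>225)).astype(np.uint8); n,l,s,c=cv2.connectedComponentsWithStats(m)
for i in range(1,n):
    if s[i,4]>150 and 270<c[i,0]<370 and c[i,1]<210: print('white',c[i].round(1),s[i])
print('pan',[onz(f,u,v,.028,True).round(4) for u,v in [(318.5,38),(283,38),(355,38),(318,72),(318,6)]])
print('vial',onz(f,316,166,.058,True).round(4))
print('tray',np.mean([onz(f,u,v,.012,True) for u,v in [(285,125),(354,125),(353,192),(285,192)]],0).round(4))
E
```

```text
white [316.5  37. ] [ 285    8   64   59 2971]
white [319.8 130.9] [291 128  60  11 219]
white [318.8 167.5] [ 290  150   59   37 1024]
pan [array([ 0.6588, -0.2366,  0.028 ]), array([ 0.6593, -0.1988,  0.028 ]), array([ 0.6598, -0.2757,  0.028 ]), array([ 0.6208, -0.2361,  0.028 ]), array([ 0.6962, -0.2361,  0.028 ])]
vial [ 0.5237 -0.2339  0.058 ]
tray [ 0.523 -0.238  0.012]
```

```bash
python3 -m creep '[[[12,3,0],0,-1],[[0,0,35],0,-1],[[0,0,35],0,-1],[[0,0,35],0,-1],[[0,0,35],0,-1],[[0,0,20],0,-1],[[0,0,15],0,-1],[[0,0,0],0,-1],[[0,0,0],0,1],[[0,0,0],0,1],[[0,0,0],0,1],[[0,0,0],0,1],[[0,0,0],0,1],[[0,0,0],0,1],[[0,0,0],0,1],[[0,0,0],0,1],[[0,0,0],0,1]]'
```

```text
t: 9.6
position: [0.5237, -0.2359, 0.0198]
ee_rot: [3.141, -0.002, 0.001]
force: [-1.2, 0.5, 6.3]
finger_gap: 0.279
finger_force: 58.8
```

```bash
python3 -m creep '[[[0,0,-30],0,1],[[0,0,-30],0,1],[[0,0,-30],0,1],[[20,0,0],0,1],[[35,0,0],0,1],[[35,0,0],0,1],[[30,0,0],0,1],[[17,0,0],0,1],[[0,0,0],0,1],[[0,0,25],0,1],[[0,0,25],0,1],[[0,0,10],0,1],[[0,0,0],0,1],[[0,0,0],0,1]]'
```

```text
t: 11.0
position: [0.6597, -0.2357, 0.0494]
ee_rot: [3.141, -0.0, 0.001]
force: [0.1, 0.3, -0.0]
finger_gap: 0.276
finger_force: 59.1
```

```bash
python3 -m creep '[[[0,0,5],0,1],[[0,0,2.5],0,1],[[0,0,0],0,1],[[0,0,0],0,-1],[[0,0,0],0,-1],[[0,0,0],0,-1],[[0,0,0],0,-1],[[0,0,0],0,-1],[[0,0,-25],0,-1],[[0,0,-45],0,-1],[[0,0,-45],0,-1],[[0,0,-30],0,-1],[[-28,0,0],0,-1],[[-40,0,0],0,-1],[[-40,0,0],0,-1],[[-40,0,0],0,-1],[[-40,0,0],0,-1],[[-35,0,0],0,-1],[[-25,4,0],0,-1],[[0,0,0],0,-1]]'
python3 - <<'E'
from h import *
f=snap('wrist');snap('top','t3.png');s=snap('scene','s3.png');print(read_state()['position'])
im=np.vstack([cv2.resize(s['img'][90:260,180:400],None,fx=2,fy=2),cv2.resize(f['img'][100:330,210:430],(440,460//2*1))])[:,:,::-1]
cv2.imwrite('pics/c4.png',im)
g=cv2.cvtColor(f['img'],cv2.COLOR_RGB2HSV); m=cv2.inRange(g,(100,120,80),(125,255,255)); n,l,st,c=cv2.connectedComponentsWithStats(m)
for i in range(1,n):
    if st[i,4]>100: print(c[i].round(1),st[i],onz(f,*c[i],.081,True).round(4))
E
```

```text
t: 13.0
position: [0.4088, -0.2397, 0.1867]
ee_rot: [3.142, 0.001, -0.001]
force: [0.3, -1.0, -0.1]
finger_gap: 0.997
finger_force: 0.0
[ 0.41249832 -0.23999399  0.18654558]
[416.8  43.3] [407  12  25  62 180] [ 0.5447 -0.3326  0.081 ]
[305.4 191.1] [294 180  25  18 134] [ 0.405  -0.2312  0.081 ]
```

View pics/c4.png

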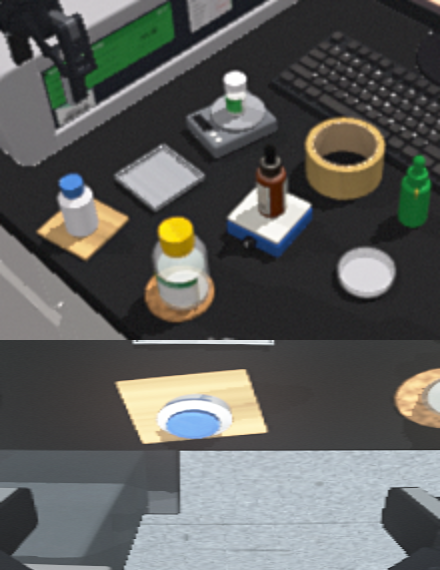

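The vial is upright in the pan's middle, and the buffer is on the board. Grasping the buffer.

```bash
python3 -m creep '[[[-1,-7,0],0,-1],[[0,0,35],0,-1],[[0,0,35],0,-1],[[0,0,35],0,-1],[[0,0,30],0,-1],[[0,0,17],0,-1],[[0,0,10],0,-1],[[0,0,0],0,-1],[[0,0,0],0,1],[[0,0,0],0,1],[[0,0,0],0,1],[[0,0,0],0,1],[[0,0,0],0,1],[[0,0,0],0,1],[[0,0,0],0,1],[[0,0,0],0,1],[[0,0,0],0,1]]'
```

```text
t: 14.85
position: [0.4118, -0.2332, 0.0256]
ee_rot: [3.141, -0.003, 0.001]
force: [-0.6, 1.0, 5.3]
finger_gap: 0.394
finger_force: 59.1
```

```bash
python3 -m creep '[[[0,0,-30],0,1],[[0,0,-30],0,1],[[20,2,0],0,1],[[32,2,0],0,1],[[32,2,0],0,1],[[28,0,0],0,1],[[0,0,0],0,1],[[0,0,25],0,1],[[0,0,20],0,1],[[0,0,7],0,1],[[0,0,0],0,1],[[0,0,0],0,1]]'
```

```text
t: 16.05
position: [0.523, -0.2389, 0.033]
ee_rot: [3.141, -0.001, 0.001]
force: [0.5, 0.3, -0.6]
finger_gap: 0.393
finger_force: 60.0
```

```bash
python3 -m creep '[[[0,0,5],0,1],[[0,0,2],0,1],[[0,0,0],0,1],[[0,0,0],0,-1],[[0,0,0],0,-1],[[0,0,0],0,-1],[[0,0,0],0,-1],[[0,0,0],0,-1],[[0,0,-25],0,-1],[[0,0,-45],0,-1],[[0,0,-45],0,-1],[[0,0,-45],0,-1],[[0,0,-25],0,-1],[[10,35,0],0,-1],[[10,40,0],0,-1],[[10,40,0],0,-1],[[10,25,0],0,-1],[[4,15,0],0,-1],[[0,0,0],0,-1],[[0,0,0],0,-1]]'
python3 - <<'E'
from h import *
f=snap('wrist','w4.png');print(read_state()['position'])
E
```

```text
t: 18.05
position: [0.5666, -0.3933, 0.2094]
ee_rot: [-3.141, 0.001, 0.001]
force: [-0.9, -0.5, 0.1]
finger_gap: 0.997
finger_force: 0.0
[ 0.56669421 -0.39280158  0.20986313]
```

View pics/w4.png

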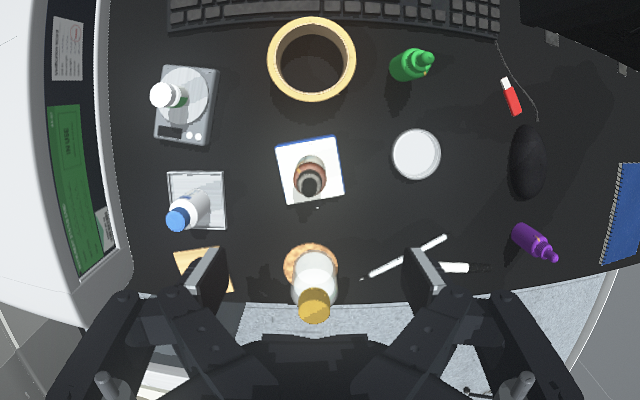

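The buffer is upright in the tray. The dropper bulb tip is at (309,186) on the stirrer plate, which is centred near (310,171).

```bash
python3 - <<'E'
from h import *
f=snap('wrist')
print('bulb',onz(f,309,185,.13,True),'shoulder',onz(f,309.5,174,.096,True))
print('stir',np.mean([onz(f,u,v,.028,True) for u,v in [(275,149),(337,139),(344,196),(284,205)]],0).round(4))
print('cork',[onz(f,u,v,.006,True).round(4) for u,v in [(283,262),(338,262),(310,243)]])
print('bottlecap',onz(f,314,303,.11,True).round(4))
E
```

```text
bulb [ 0.57550641 -0.3880276   0.13      ] shoulder [ 0.57740648 -0.38794689  0.096     ]
stir [ 0.5639 -0.3874  0.028 ]
cork [array([ 0.4345, -0.3496,  0.006 ]), array([ 0.4347, -0.4252,  0.006 ]), array([ 0.4638, -0.3869,  0.006 ])]
bottlecap [ 0.4414 -0.3923  0.11  ]
```

```bash
python3 -m creep '[[[7,-3,0],0,-1],[[0,0,0],0,-1],[[0,0,30],0,-1],[[0,0,30],0,-1],[[0,0,30],0,-1],[[0,0,30],0,-1],[[0,0,17],0,-1],[[0,0,10],0,-1],[[0,0,0],0,-1],[[0,0,0],0,1],[[0,0,0],0,1],[[0,0,0],0,1],[[0,0,0],0,1],[[0,0,0],0,1],[[0,0,0],0,1],[[0,0,0],0,1],[[0,0,0],0,1],[[0,0,0],0,1]]'
python3 - <<'E'
from h import *
s=snap('scene');t=snap('top')
cv2.imwrite('pics/c5.png',np.vstack([cv2.resize(s['img'][100:260,200:400],None,fx=3,fy=3)])[:,:,::-1])
E
```

```text
t: 19.95
position: [0.5746, -0.3905, 0.0643]
ee_rot: [3.141, -0.002, 0.001]
force: [0.9, 1.7, 6.6]
finger_gap: 0.247
finger_force: 58.6
```

View pics/c5.png

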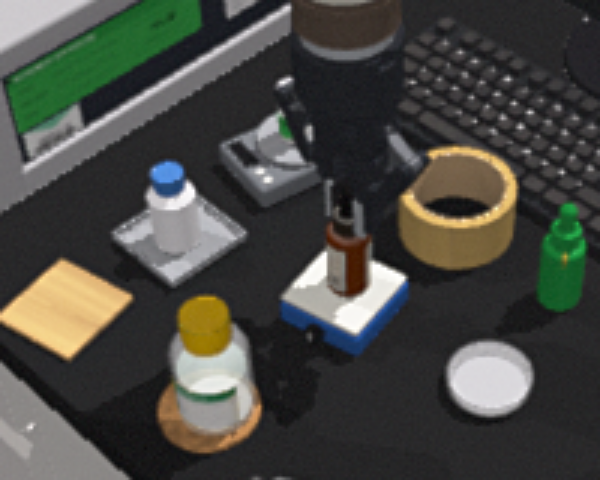

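The fingers seem to sit around the collar (gap 0.247 ≈ 24 mm). I'll check by projecting the TCP into the view.

```bash
cat >> h.py <<'E'
def proj(f,p):
    T=np.array(f['T']); q=T[:3,:3].T@(np.array(p)-T[:3,3]); F=f['img'].shape[0]/2/np.tan(np.radians(f['vertical_fov'])/2)
    return np.array([f['cx']+F*q[0]/-q[2], f['cy']-F*q[1]/-q[2]])
E
python3 - <<'E'
from h import *
s=snap('scene')
for p in [(.5746,-.4045,.0643),(.5746,-.3905,.0643),(.574,-.39,.028),(.574,-.39,.096),(.574,-.39,.130)]:
    print(p,((proj(s,p)-[200,100])*3).round(0))
w=snap('wrist'); cv2.imwrite('pics/w5.png',cv2.resize(w['img'][120:380,200:440],None,fx=2.2,fy=2.2)[:,:,::-1])
E
```

```text
(0.5746, -0.4045, 0.0643) [365. 258.]
(0.5746, -0.3905, 0.0643) [352. 249.]
(0.574, -0.39, 0.028) [352. 281.]
(0.574, -0.39, 0.096) [350. 219.]
(0.574, -0.39, 0.13) [349. 185.]
```

View pics/w5.png

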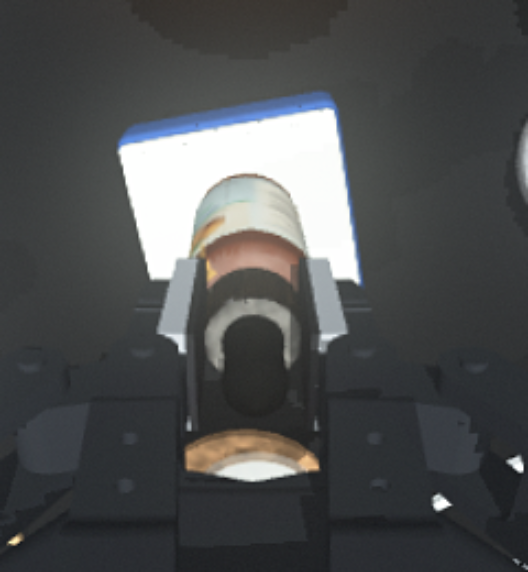

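The pads hold the collar just above the shoulder: a firm, straight grip. I'll lift a little and check.

```bash
python3 -m creep '[[[0,0,-5],0,1],[[0,0,-10],0,1],[[0,0,-15],0,1],[[0,0,0],0,1],[[0,0,0],0,1]]'
python3 - <<'E'
from h import *
s=snap('scene'); cv2.imwrite('pics/c6.png',cv2.resize(s['img'][120:210,270:370],None,fx=6,fy=6,interpolation=cv2.INTER_CUBIC)[:,:,::-1])
for p in [(.5746,-.4025,.0943),(.5746,-.3785,.0943),(.574,-.39,.058),(.574,-.39,.126)]:
    print(p,((proj(s,p)-[270,120])*6).round(0))
E
```

```text
t: 20.65
position: [0.5741, -0.3909, 0.0934]
ee_rot: [3.141, -0.001, 0.001]
force: [-0.0, 0.2, -1.4]
finger_gap: 0.248
finger_force: 58.3
(0.5746, -0.4025, 0.0943) [305. 336.]
(0.5746, -0.3785, 0.0943) [259. 305.]
(0.574, -0.39, 0.058) [282. 389.]
(0.574, -0.39, 0.126) [278. 258.]
```

View pics/c6.png

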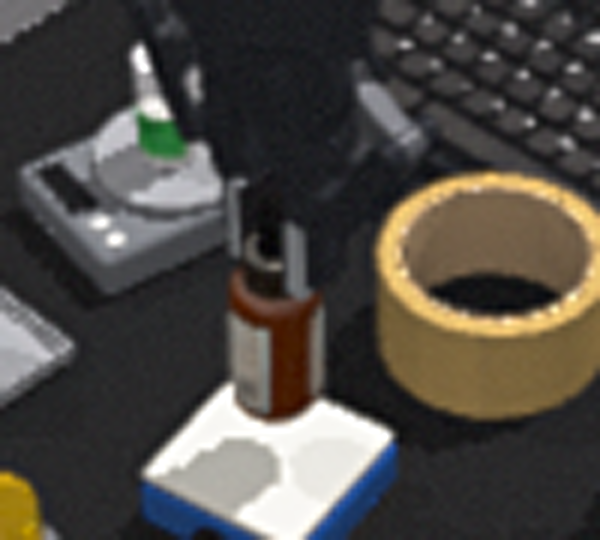

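```bash
python3 -m creep '[[[0,0,-30],0,1],[[0,0,-30],0,1],[[-10,-10,0],0,1],[[-20,-20,0],0,1],[[-25,-24,0],0,1],[[-25,-25,0],0,1],[[-25,-25,0],0,1],[[-25,-25,0],0,1],[[-20,-20,0],0,1],[[-12,-10,0],0,1],[[0,0,0],0,1],[[0,0,30],0,1],[[0,0,30],0,1],[[0,0,25],0,1],[[0,0,15],0,1],[[0,0,0],0,1],[[0,0,0],0,1]]'
```

```text
t: 22.4
position: [0.4121, -0.2321, 0.0529]
ee_rot: [-3.141, 0.001, 0.001]
force: [0.0, 0.1, 0.3]
finger_gap: 0.247
finger_force: 58.4
```

```bash
python3 -m creep '[[[0,0,6],0,1],[[0,0,4.5],0,1],[[0,0,0],0,1],[[0,0,0],0,-1],[[0,0,0],0,-1],[[0,0,0],0,-1],[[0,0,0],0,-1],[[0,0,0],0,-1],[[0,0,-20],0,-1],[[0,0,-45],0,-1],[[0,0,-45],0,-1],[[0,0,-45],0,-1],[[0,0,-15],0,-1],[[4,35,0],0,-1],[[4,40,0],0,-1],[[5,40,0],0,-1],[[5,35,0],0,-1],[[0,12,0],0,-1],[[0,0,0],0,-1],[[0,0,0],0,-1]]'
python3 - <<'E'
from h import *
w=snap('wrist');s=snap('scene');t=snap('top');print(read_state()['position'])
h=cv2.cvtColor
def yel(f):
    m=cv2.inRange(cv2.cvtColor(f['img'],cv2.COLOR_RGB2HSV),(22,150,90),(34,255,255)); n,l,st,c=cv2.connectedComponentsWithStats(m)
    i=1+np.argmax(st[1:,4]); return c[i],st[i]
W,S=yel(w),yel(s); T=yel(t)
print('w',W,onz(w,*W[0],.107,True)); print('s',S,onz(s,*S[0],.100)); print('t',T,onz(t,*T[0],.107))
cv2.imwrite('pics/c7.png',np.hstack([cv2.resize(w['img'][:,180:460],(400,571)),cv2.resize(s['img'][90:260,190:320],(400,523))[:571] if 0 else cv2.resize(s['img'][90:260,190:310],(400,571))])[:,:,::-1])
E
```

```text
t: 24.4
position: [0.4296, -0.3927, 0.2123]
ee_rot: [-3.14, 0.001, 0.001]
force: [-0.1, 0.0, -0.8]
finger_gap: 1.0
finger_force: 0.0
[ 0.42998154 -0.39227901  0.2129756 ]
w (array([310.32352941, 168.73529412]), array([301, 167,  19,   8,  34], dtype=int32)) [ 0.44704855 -0.38872827  0.107     ]
s (array([267.82206406, 207.82918149]), array([259, 199,  18,  19, 281], dtype=int32)) [ 0.42940016 -0.39252845  0.1       ]
t (array([614.30210325,  64.30258126]), array([ 562,    0,   78,  124, 2092], dtype=int32)) [ 0.9440355  -1.29708779  0.107     ]
```

View pics/c7.png

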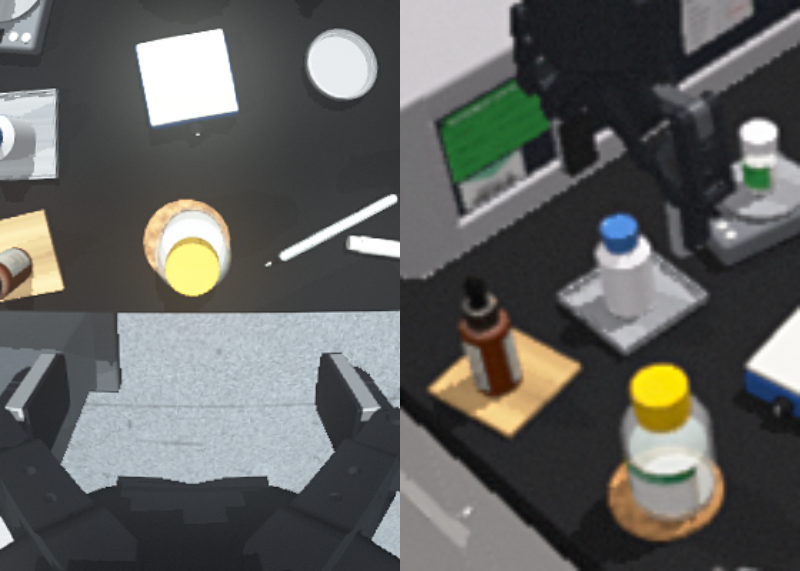

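The dropper is upright on the board. The bottle cap is at wrist px (314,187), and the empty stirrer plate is visible at crop (187,78).

```bash
python3 - <<'E'
from h import *
w=snap('wrist');k=280/400
print('cap',onz(w,180+192*k,267*k,.11,True).round(4))
print('stir',np.mean([onz(w,180+a*k,b*k,.028,True) for a,b in [(136,44),(222,30),(238,112),(152,126)]],0).round(4))
print('cork',[onz(w,180+a*k,b*k,.006,True).round(4) for a,b in [(144,243),(231,243),(187,199)]])
E
```

```text
cap [ 0.4311 -0.3921  0.11  ]
stir [ 0.5651 -0.3879  0.028 ]
cork [array([ 0.4253, -0.3503,  0.006 ]), array([ 0.4254, -0.4263,  0.006 ]), array([ 0.4637, -0.3879,  0.006 ])]
```

```bash
python3 -m creep '[[[0,0,35],0,-1],[[0,0,35],0,-1],[[0,0,35],0,-1],[[0,0,30],0,-1],[[0,0,15],0,-1],[[0,0,8],0,-1],[[0,0,5],0,-1],[[0,0,4],0,-1],[[0,0,3],0,-1],[[0,0,0],0,-1],[[0,0,0],0,-1]]'
python3 - <<'E'
from h import *
w=snap('wrist');s=snap('scene')
cv2.imwrite('pics/c8.png',np.hstack([cv2.resize(w['img'][100:,180:460],(400,429)),cv2.resize(s['img'][150:260,215:318],(400,429))])[:,:,::-1])
p=read_state()['position'];print(p,(proj(s,p)-[215,150])*3.9)
E
```

```text
t: 25.7
position: [0.4302, -0.394, 0.0432]
ee_rot: [3.141, -0.001, 0.001]
force: [-0.4, -0.3, 0.2]
finger_gap: 0.994
finger_force: 0.0
[ 0.43018455 -0.39400323  0.04314696] [219.40639799 294.16441304]
```

View pics/c8.png

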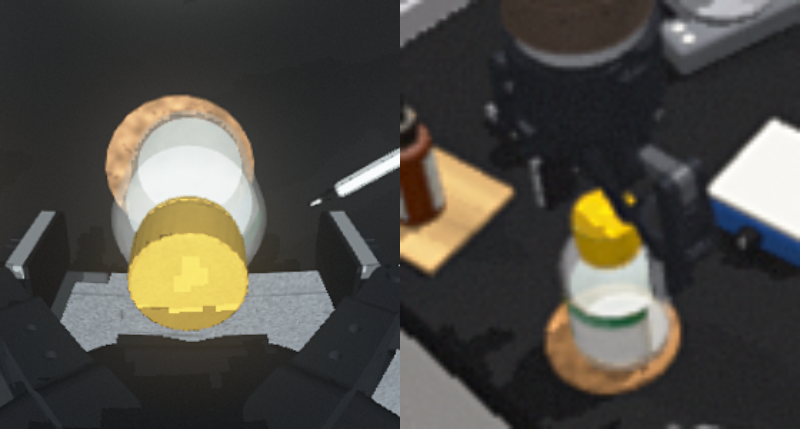

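```bash
python3 -m creep '[[[0,0,2],0,-1],[[0,0,2],0,-1],[[0,0,0],0,-1],[[0,0,0],0,-1]]'; python3 -m creep '[[[0,0,0],0,0.1],[[0,0,0],0,0.1],[[0,0,0],0,0.1],[[0,0,0],0,0.1],[[0,0,0],0,0.1],[[0,0,0],0,0.1],[[0,0,0],0,0.1]]'
```

```text
t: 26.2
position: [0.4298, -0.3936, 0.0384]
ee_rot: [-3.141, 0.0, 0.001]
force: [0.1, 0.6, 0.5]
finger_gap: 0.998
finger_force: 0.0
t: 26.9
position: [0.4302, -0.3938, 0.0391]
ee_rot: [3.141, -0.001, 0.001]
force: [0.0, 0.8, 5.4]
finger_gap: 0.65
finger_force: 63.8
```

```bash
python3 -m creep '[[[0,0,0],0,1],[[0,0,0],0,1],[[0,0,-10],0,1],[[0,0,-20],0,1],[[0,0,-20],0,1],[[0,0,0],0,1],[[15,-1,0],0,1],[[25,-1,0],0,1],[[30,-1,0],0,1],[[30,-1,0],0,1],[[20,-1,0],0,1],[[14,0,0],0,1],[[0,0,0],0,1],[[0,0,10],0,1],[[0,0,8],0,1],[[0,0,0],0,1],[[0,0,0],0,1]]'
```

```text
t: 28.6
position: [0.5627, -0.3885, 0.0699]
ee_rot: [-3.141, 0.001, 0.0]
force: [0.4, 0.2, -2.5]
finger_gap: 0.651
finger_force: 63.8
```

```bash
python3 -m creep '[[[1,0,5],0,1],[[0,0,3.5],0,1],[[0,0,0],0,1],[[0,0,0],0,1],[[0,0,0],0,-1],[[0,0,0],0,-1],[[0,0,0],0,-1],[[0,0,0],0,-1],[[0,0,0],0,-1],[[0,0,-20],0,-1],[[0,0,-45],0,-1],[[0,0,-45],0,-1],[[0,0,-40],0,-1],[[-30,-30,0],0,-1],[[-35,-35,0],0,-1],[[-35,-35,0],0,-1],[[-30,-32,0],0,-1],[[-20,-24,0],0,-1],[[0,0,0],0,-1],[[0,0,0],0,-1]]'
python3 -c "
from h import *
print(read_state()['position'])"
```

```text
t: 30.6
position: [0.415, -0.2327, 0.213]
ee_rot: [3.14, -0.002, 0.002]
force: [0.1, -0.5, 0.1]
finger_gap: 1.001
finger_force: 0.0
[ 0.41499304 -0.23266241  0.21295393]
```

Dropper is at (0.412, −0.232). I'll descend 171 mm and grip as before.

```bash
python3 -m creep '[[[-2,0,0],0,-1],[[0,0,35],0,-1],[[0,0,35],0,-1],[[0,0,35],0,-1],[[0,0,30],0,-1],[[0,0,20],0,-1],[[0,0,12],0,-1],[[0,0,4],0,-1],[[0,0,0],0,-1],[[0,0,0],0,1],[[0,0,0],0,1],[[0,0,0],0,1],[[0,0,0],0,1],[[0,0,0],0,1],[[0,0,0],0,1],[[0,0,0],0,1],[[0,0,0],0,1],[[0,0,0],0,1]]'
```

```text
t: 32.4
position: [0.4135, -0.2325, 0.042]
ee_rot: [-3.141, -0.002, 0.001]
force: [-0.0, 2.0, 5.7]
finger_gap: 0.248
finger_force: 58.7
```

```bash
python3 -m creep '[[[0,0,-15],0,1],[[0,0,-30],0,1],[[0,0,0],0,1],[[2,20,0],0,1],[[3,30,0],0,1],[[3,35,0],0,1],[[3,35,0],0,1],[[2,25,0],0,1],[[0,12,0],0,1],[[0,0,0],0,1],[[0,0,20],0,1],[[0,0,15],0,1],[[0,0,0],0,1],[[0,0,0],0,1]]'
python3 - <<'E'
from h import *
t=snap('top');s=snap('scene')
im=np.hstack([cv2.resize(t['img'][140:280,215:315],(400,560),interpolation=cv2.INTER_CUBIC),cv2.resize(s['img'][110:250,190:290],(400,560),interpolation=cv2.INTER_CUBIC)])
cv2.imwrite('pics/c9.png',im[:,:,::-1])
E
```

```text
t: 33.8
position: [0.4257, -0.3883, 0.051]
ee_rot: [-3.14, 0.001, 0.002]
force: [-0.8, -0.6, 0.6]
finger_gap: 0.247
finger_force: 58.7
```

Lower 9 mm, release, rise and retract toward the start side, then check everything.

```bash
python3 -m creep '[[[0,0,5],0,1],[[0,0,4],0,1],[[0,0,0],0,1],[[0,0,0],0,1],[[0,0,0],0,-1],[[0,0,0],0,-1],[[0,0,0],0,-1],[[0,0,0],0,-1],[[0,0,0],0,-1],[[0,0,-20],0,-1],[[0,0,-45],0,-1],[[0,0,-45],0,-1],[[0,0,-45],0,-1],[[0,0,-10],0,-1],[[-20,10,0],0,-1],[[-25,10,0],0,-1],[[-25,10,0],0,-1],[[0,0,0],0,-1],[[0,0,0],0,-1]]'
python3 - <<'E'
from h import *
t=snap('top');s=snap('scene')
im=np.hstack([cv2.resize(t['img'][140:280,215:315],(400,560),interpolation=cv2.INTER_CUBIC),cv2.resize(s['img'][110:250,215:315],(400,560),interpolation=cv2.INTER_CUBIC)])
cv2.imwrite('pics/c9.png',im[:,:,::-1])
E
```

```text
t: 35.8
position: [0.3555, -0.4198, 0.2067]
ee_rot: [-3.141, 0.0, -0.0]
force: [0.2, -0.0, 0.2]
finger_gap: 1.003
finger_force: 0.0
```

View pics/c9.png

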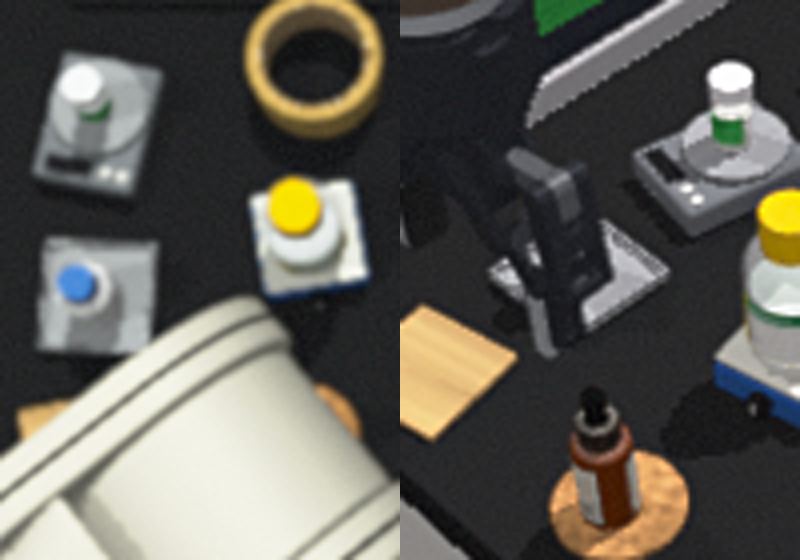

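```bash
python3 - <<'E'
from h import *
t=snap('top');s=snap('scene')
a=lambda u,v,z:onz(t,215+(u+.5)/4-.5,140+(v+.5)/4-.5,z).round(4)
b=lambda u,v,z:onz(s,215+(u-399.5)/4-.5,110+(v+.5)/4-.5,z).round(4)
print('vial',a(82,85,.08),'want .660 -.2365'); print('buf',a(77,283,.081),'want .524 -.239'); print('bot',a(295,205,.132),'want .5645 -.389')
print('drop tip',b(594,395,.106),'base',b(611,505,.006),'cork',b(620,503,.006))
print('scene vial',b(731,72,.08),'bot base?',b(785,208,.13))
E
```

```text
vial [ 0.6589 -0.2362  0.08  ] want .660 -.2365
buf [ 0.5206 -0.2411  0.081 ] want .524 -.239
bot [ 0.5637 -0.3901  0.132 ] want .5645 -.389
drop tip [ 0.4188 -0.3911  0.106 ] base [ 0.4221 -0.3848  0.006 ] cork [ 0.4264 -0.3874  0.006 ]
scene vial [ 0.666  -0.2294  0.08  ] bot base? [ 0.5661 -0.3815  0.13  ]
```

All four are within about 8 mm of their centres and upright, and the arm is clear. Handing in.

```bash
python3 -c "
from cell import job_done
print(job_done())"
```

```text
the job is handed in; nothing more can be done
None
```

The job is handed in with each container upright on its own place and, by the camera measurements, within about 10 mm of the middle (limit 15 mm); the arm was clear and the clock at about 36 s, and no verdict came back.

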